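# Verify the label of a carton on the sloped check stand

### The arm

A 6-joint arm with a two-finger parallel gripper is mounted at the origin on a cart in front of the work surface, level with it; the furniture and walls round the work are solid. World frame = base frame: x ahead of the robot, y to its left, z up, the work surface at z = 0. Lengths are in mm, angles in rad, forces in N, time in s.
With the tool pointing down it reaches from about 300 to 775 mm from the base axis. Payload 14.6 kg.
Tool frame: the origin (TCP) lies midway between the tips of the shut fingers; the grasp point (between the pads) lies 19 mm behind it; y points along the fingers, z is the direction in which the jaws open and shut, and the axes are right-handed (so a half turn about y gives the same grasp; the last joint's range is limited). The gripper opens to 94 mm and grips with 3 to 60 N. Pads are 16 mm wide; open, the fingers measure 119 mm over their backs; the gripper's body (75 mm by 177 mm) begins 78 mm behind the grasp point.
Start: joints at [1.178, 0.3, 1.521, -0, 1.321, -0.067], TCP at [176.034, 521.058, 205.446] pointing down, gripper open.
Joint ranges: [-3.03, 3.03], [-0.79, 2.21], [0.23, 2.52], [-1.04, 4.18], [0, 3.07], [-2.55, 2.55]. Speed limits (rad/s): [2.22, 2.22, 2.57, 3.14, 3.14, 3.14].

### API

Orientations are given as [roll, pitch, yaw] about the fixed x, y, z axes, in that order (R = Rz(yaw) Ry(pitch) Rx(roll)).
In Python, from cell import manip gives the robot as it stands.
- The arm moves only by the tool play_rows, never from a script. Its argument "series" is a list of rows, each a list of 3 entries, a list of its own where there are three numbers: the shift along the tool's x, y, z in m, then the turn about the tool's y in rad, then the closure, from 0 (fully open) to 1 (shut). In form: [[[dx, dy, dz], twist, grip], ...]. A call has 1 to 20 rows; each row is the pose to reach, as a shift and turn from the pose measured when the call began, along the tool's axes at that moment; what a row does not reach only later rows make up. A row lasts 1/10 s, in which the tool goes at most 50 mm and 8.59 degrees, less where a joint would pass 70% of its speed; a pose out of reach is approached as far as the arm can. A call with a gripper value outside its range is refused whole. The fingers move at their own pace and stop on an object; "squeeze" is the grip in N (left out, the last holds). Time passes only in rows, so rows that repeat a pose let the fingers close. It gives the time, the measured TCP pose, the force and the opening at its end, in the units of the state.
- manip.read_state(): the state, without advancing time (a new reading comes with each control period).
- manip.camera(name): name is "side" or "top"; returns the picture (384x512x3 uint8, red, green, blue); there is no depth.
- manip.camera_params(name): a dict with "K" (3x3 intrinsics, pixels), "rvec" (rotation vector, rad) and "tvec" (3), from world to camera coordinates, as OpenCV has them. Camera axes: x right, y down, z forward; pixel columns grow to the right and rows downward; lengths in mm; the calibration is good to about 2 mm. A picture is of the moment at which its call begins. camera_params takes no time and is no camera call.
- manip.sign_off(): hands the job in, once; it reports no verdict.
The state is a dict: "clock": time; "joints": joint angles; "qd": joint speeds; "effort": joint torques, N m; "eef_pos": TCP position; "eef_rot": TCP orientation; "wrist_force": force on the tool from outside, world axes, zero at the start; "moment": the same for the moment, N m; "finger_gap": finger opening in mm.
Only numpy, scipy, OpenCV 4.12 (cv2) and the standard library are available. Lean on these libraries where they do the work, as an engineer would, in place of code of your own. Each camera call takes 0.05 s, during which the arm holds its last target. There are 200 camera calls.

### The job

Lift the hand-held label verifier by its handle out of its dock and press its sprung round collar gently, squarely and centrally onto the square code on the carton that lies on the sloped stand, until the collar has sunk in about halfway. Hold it steady like that for two seconds, then stand the verifier upright in its dock again and let go. Do not push the sloped stand out of its setting and leave the other things on the table where they are.

Things in the scene. Friction and masses are not known exactly. Their poses are not given: they have to be found in the camera images.
- verifier: White round label verifier, 117 mm high, about 0.28 kg, blue handle on top, black collar of 19 mm radius below. Origin: centre of the collar's lower end when fully out; z up through the handle. Flange of 38 mm radius, underside at z = 34 mm; neck of 23 mm radius below it to z = 22 mm. The collar slides in up to 10 mm on a spring: moves from 1.5 N, half in at 6 N, fully in at 10.5 N.
- handle (a point): Middle of the verifier's blue handle bar, 105 mm above the verifier's origin, same axes. The bar runs along x, 104 mm long, 18 mm wide (y), 24 mm high; open beneath it for 27 mm between two posts at x = +-45 mm.
- dock: Grey fixed block 110 x 110 x 40 mm with a vertical well of 60 mm diameter and low blue rims (to 47 mm high) along the edges, 90 mm apart inside. Origin: centre of its underside, z up. The verifier stands in it at any yaw, flange on the top round the well, collar hanging in the well (its origin 6 mm above the dock's).
- stand: Grey fixed foot plate 150 x 150 x 12 mm of the sloped check stand. Origin: centre of its underside, z up. The aluminium board (104 x 126 mm) is hinged along its -x edge, nearest the robot, and slopes so that it faces up and towards the robot.
- label_base (a point): Point on the board's face straight beneath the middle of the code; z square out of the board, 24 to 40 deg from vertical. A plate carries a red and white carton (63 along x, 122 along y, 24 mm thick) parallel above the board; its white label 48 x 56 mm has a black square code 29 mm wide centred on this z axis, 40 to 65 mm out: set differently each time, not reported.
- clear_bottle: Clear slender infusion bottle, 60 x 65 mm, 198 mm high, standing at the left; leave it alone. Origin: centre of its underside.
- red_bottle: White plastic bottle with a red cap, 72 mm diameter, 122 mm high, standing behind the work; leave it alone. Origin: centre of its underside.
- big_syringe: Large syringe 192 mm long, 45 mm wide, 28 mm high, lying between dock and stand; leave it alone. Origin: centre of its underside.
Not all that is in view belongs to the job. Leave any purple, turquoise or yellow look-alike of the verifier alone.

How it is judged:
By the outcome, as a careful person would: the job done as asked, in the order asked, and still so for the second after the job is handed in, with the robot touching nothing.
It also fails if it takes over 54 s, if anything falls off the work surface, if the arm or the gripper's body presses on something with over 40 N, if the wrist force passes 120 N, or if a joint passes its speed limit or range.

## Working session

There is one attempt and no reset: what is moved stays moved. The work goes in short steps, Python scripts to look and compute and a tool call to move; the robot and the scene stay as the last step left them, time stands still between calls to the robot, and variables do not carry over. Pictures are saved under pics/ and viewed, about 8 in all and at most 12, crops included, and the job is handed in when it is done.

Besides the shell and the picture viewer there is one more tool, called after "Request:" by a JSON object that holds its "fn" and its "kwargs". play_rows: Moves the arm, as the interface text tells. Its arguments: {"type":"object","properties":{"series":{"type":"array","items":{"type":"array"}},"squeeze":{"type":"number"}},"required":["series"]}

```bash
ls; mkdir -p pics; python3 - <<'E'
from cell import manip
import cv2,numpy as np
s=manip.read_state();print(s)
for n in("side","top"):
    im=manip.camera(n);cv2.imwrite(f"pics/{n}0.png",im[:,:,::-1]);p=manip.camera_params(n);print(n,p)
    R=cv2.Rodrigues(np.array(p["rvec"],float))[0];print((-R.T@np.array(p["tvec"]).ravel()).round())
E
```

```text
pics
{'clock': 0.0, 'joints': array([ 1.17841707e+00,  3.00443602e-01,  1.52159033e+00, -1.88050441e-05,
        1.32069168e+00, -6.66337396e-02]), 'qd': array([-0.00021397, -0.00151529,  0.00071027,  0.00018794,  0.00127786,
       -0.00037847]), 'effort': array([ 1.29913104e-03, -5.31800544e+01, -3.52736163e+01,  7.08894082e-02,
        2.44095043e-02, -6.38371216e-05]), 'eef_pos': array([175.93195203, 520.82324601, 204.89750062]), 'eef_rot': array([-1.57192798e+00,  5.72628547e-05, -3.25740882e-01]), 'wrist_force': array([ 0.59376567, -0.46871037,  1.12405726]), 'moment': array([-0.02000939, -0.03035202,  0.02455131]), 'finger_gap': 93.95400876718823}
side {'K': array([[388.63378013,   0.        , 258.56324246],
       [  0.        , 388.63378013, 189.94734757],
       [  0.        ,   0.        ,   1.        ]]), 'rvec': array([-0.0310341 ,  2.78483904, -1.41776974]), 'tvec': array([ 536.1606731 ,   38.75944708, 1061.22759679])}
[543. 841. 643.]
top {'K': array([[399.64581345,   0.        , 251.95653057],
       [  0.        , 399.64581345, 191.22132348],
       [  0.        ,   0.        ,   1.        ]]), 'rvec': array([ 2.19030707, -2.18357721,  0.10503199]), 'tvec': array([  90.88474496,  565.07039785, 1063.08570794])}
[ 477.  108. 1104.]
```

View pics/side0.png

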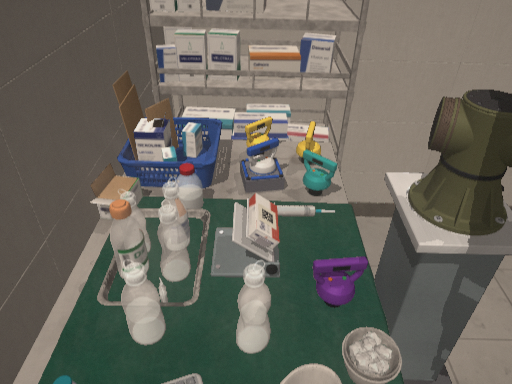

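View pics/top0.png

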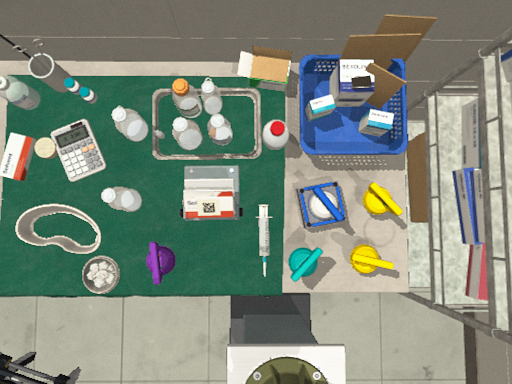

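The side view shows the verifier in its dock at about (262,162), the carton at (262,225), the purple look-alike at (338,280), teal at (318,172), and yellow at (259,132) and (309,141). In the top view these are purple (160,262), teal (304,262), yellow (381,200) and (367,260), and the white and blue one in the blue-rimmed dock (322,203). That last one fits the description. The code is at about (209,207). I'll confirm with enlarged crops.

```bash
python3 - <<'E'
import cv2,numpy as np
t=cv2.imread("pics/top0.png");s=cv2.imread("pics/side0.png")
r=lambda im,x,y,w,h,f:cv2.resize(im[y:y+h,x:x+w],None,fx=f,fy=f,interpolation=cv2.INTER_CUBIC)
a=r(t,174,158,66,70,6);b=r(t,292,170,66,70,6)
cv2.imwrite("pics/c1.png",np.hstack([a,b]))
c=r(s,205,190,85,85,5);d=r(s,225,115,70,85,5)
cv2.imwrite("pics/c2.png",np.hstack([c,d]))
E
```

```text
(no output)
```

View pics/c1.png

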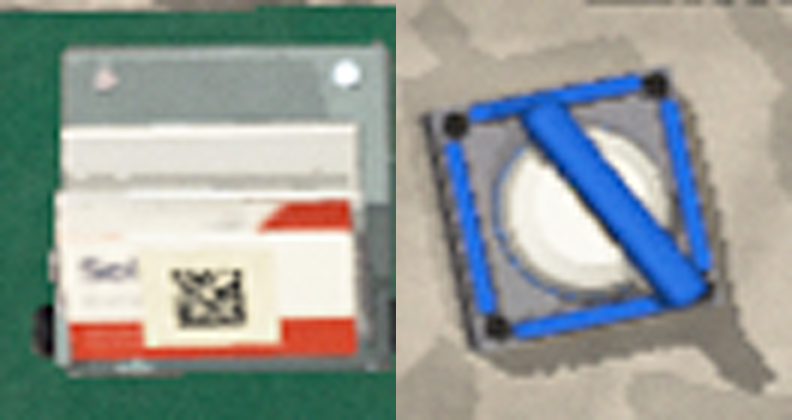

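View pics/c2.png

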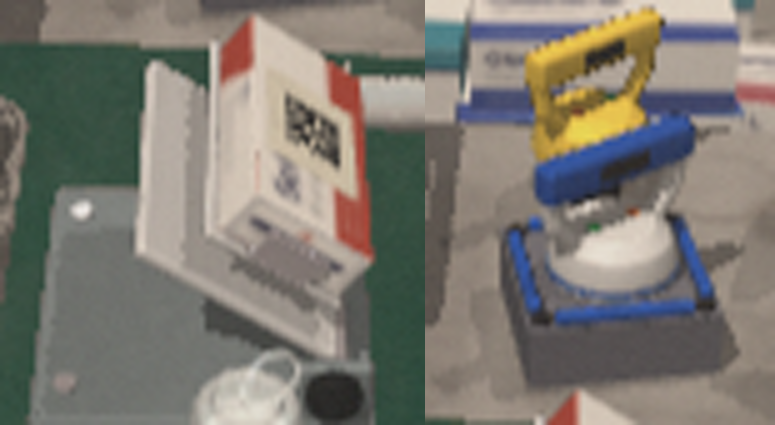

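The crops confirm the target: white body, blue handle, in the dock with blue rims. The code's middle is near top (208.5,207.7). In the side view its middle is near (267.5,216).

Only shifts and a turn about the vertical tool axis are available. So the verifier's tilt has to come from pivoting the bar between the pads, with an off-centre light grip that is then tightened. Next I measure.

```bash
cat > h.py <<'E'
import cv2,numpy as np
from cell import manip
P={n:manip.camera_params(n) for n in("side","top")}
Rt={n:(cv2.Rodrigues(np.array(p["rvec"],float))[0],np.array(p["tvec"],float).ravel()) for n,p in P.items()}
def ray(n,uv):
    R,t=Rt[n];d=R.T@np.linalg.inv(P[n]["K"])@np.array([*uv,1.]);return -R.T@t,d/np.linalg.norm(d)
def onz(n,uv,z):
    o,d=ray(n,uv);return o+d*(z-o[2])/d[2]
def tri(ut,us):
    a,d=ray("top",ut);b,e=ray("side",us);s=np.linalg.lstsq(np.c_[d,-e],b-a,rcond=None)[0]
    p,q=a+s[0]*d,b+s[1]*e;return (p+q)/2,np.linalg.norm(p-q)
def proj(n,X):
    R,t=Rt[n];return cv2.projectPoints(np.atleast_2d(np.array(X,float)),R,t,P[n]["K"],None)[0][:,0]
def shot(n,f):
    im=manip.camera(n)[:,:,::-1].copy();cv2.imwrite(f"pics/{f}.png",im);return im
def maskquad(m,f,off):
    c=max(cv2.findContours(m.astype(np.uint8),0,2)[0],key=cv2.contourArea) if m.any() else None
    return c
E
python3 - <<'E'
from h import *
T=cv2.imread("pics/top0.png");S=cv2.imread("pics/side0.png")
def quad(im,x,y,w,h,fn,f=8):
    u=cv2.resize(im[y:y+h,x:x+w],None,fx=f,fy=f,interpolation=cv2.INTER_LINEAR)
    m=fn(u);pts=np.argwhere(m)[:,::-1].astype(np.int32)
    q=cv2.approxPolyN(cv2.convexHull(pts.reshape(-1,1,2)),4).reshape(-1,2)
    return (q+.5)/f-.5+[x,y]
dark=lambda u:cv2.cvtColor(u,cv2.COLOR_BGR2GRAY)<110
qt=quad(T,200,200,18,15,dark);qs=quad(S,259,204,17,24,dark)
print(qt.round(1).tolist(),qs.round(1).tolist())
def order(q,key):return q
c,e=tri(qt.mean(0),qs.mean(0));print("code",c.round(1),e.round(1))
for n,q in(("top",qt),("side",qs)):print(n,q.mean(0).round(2))
ct=[(57,190),(62,360),(355,358),(355,200)];cs=[(262,190),(372,258),(360,68),(255,17)]
C=[]
for a,b in zip(ct,cs):
    p,e=tri(np.array(a)/6+[174,158]-.4,np.array(b)/5+[205,190]-.4);C.append(p);print(p.round(1),e.round(1))
C=np.array(C);y=(C[0]+C[3]*-1+C[1]-C[2])/2;x=(C[0]+C[3]-C[1]-C[2])/2
n=np.cross(x,y);n/=np.linalg.norm(n);print("len",np.linalg.norm(x),np.linalg.norm(y),"n",n,"tilt",np.degrees(np.arccos(n[2])),"yaw",np.degrees(np.arctan2(-y[0],y[1])),"centre",C.mean(0))
# foot plate / board corners
print("foot z12", [onz("top",np.array(p)/6+[174,158]-.4,12).round(0).tolist() for p in[(62,45),(385,42),(395,370),(65,372)]])
# dock rim dots z=47
D=[onz("top",np.array(p)/6+[292,170]-.4,47) for p in[(60,125),(259,83),(312,285),(101,327)]];print("dock",np.round(D,0).tolist(),np.mean(D,0))
# bar
blue=lambda u:(lambda h:(h[...,0]>100)&(h[...,0]<125)&(h[...,1]>150)&(h[...,2]>90))(cv2.cvtColor(u,cv2.COLOR_BGR2HSV))
e1=np.array((540,110))-[396,0];e2=np.array((690,290))-[396,0]
for z in(123,):
    a,b=[onz("top",p/6+[292,170]-.4,z) for p in(e1,e2)];print("bar",a,b,(a+b)/2,np.linalg.norm(a-b),np.degrees(np.arctan2(*(a-b)[[1,0]])))
E
```

```text
[[203.8, 211.4], [202.9, 203.1], [213.2, 202.9], [214.2, 211.1]] [[275.4, 211.9], [272.1, 222.9], [256.8, 212.2], [275.4, 200.8]]
code [515.1 200.8 120.5] 4.2
top [208.53 207.12]
side [269.94 211.97]
[549.9 262.6 131.4] 20.3
[493.1 264.2  96.1] 2.8
[494.5 141.6  98.1] 3.2
[550.7 141.6 126.3] 12.4
len 64.84776098716037 121.84128279986042 n [-0.49021225 -0.01563509  0.87146285] tilt 29.370920462660123 yaw 0.49853887360877724 centre [522.02426289 202.50889692 112.97841152]
foot z12 [[637.0, 280.0, 12.0], [639.0, 132.0, 12.0], [489.0, 126.0, 12.0], [488.0, 276.0, 12.0]]
dock [[565.0, -39.0, 47.0], [584.0, -128.0, 47.0], [495.0, -150.0, 47.0], [476.0, -56.0, 47.0]] [530.21548137 -93.30182443  47.        ]
bar [565.31365502 -63.12564398 123.        ] [ 491.5198856  -123.94547438  123.        ] [528.41677031 -93.53555918 123.        ] 95.62725644496754 39.494887257681384
```

```bash
python3 - <<'E'
from h import *
ct=[(60,236),(62,360),(355,358),(355,231)];cs=[(262,190),(372,258),(360,68),(255,17)]
C=[]
for a,b in zip(ct,cs):
    p,e=tri(np.array(a)/6+[174,158]-.4,np.array(b)/5+[205,190]-.4);C.append(p);print(p.round(1),e.round(1))
C=np.array(C);y=(C[0]+C[3]*-1+C[1]-C[2])/2;x=(C[0]+C[3]-C[1]-C[2])/2
n=np.cross(x,y);n/=np.linalg.norm(n);print("len",np.linalg.norm(x),np.linalg.norm(y),"n",n,"tilt",np.degrees(np.arccos(n[2])),"yaw",np.degrees(np.arctan2(-y[0],y[1])),"centre",C.mean(0))
c,e=tri((208.53,207.12),(267.3,215.6));print("code",c,e,"off plane",(c-C.mean(0))@n)
# board side-edge profile in side view (+y edge, y~268): intersect rays with plane y=const
for y0 in(265,255):
  for p in[(148,60),(140,250),(335,355)]:
    o,d=ray("side",np.array(p)/5+[205,190]-.4);print(y0,(o+d*(y0-o[1])/d[1]).round(0))
E
```

```text
[540.7 261.  128.7] 1.7
[493.1 264.2  96.1] 2.8
[494.5 141.6  98.1] 3.2
[544.4 141.2 125.3] 0.3
len 57.2069390908074 121.22316083648758 n [-0.52281722 -0.01610157  0.85229272] tilt 31.53807862419516 yaw 1.1976959853453943 centre [518.1404695  201.99956041 112.02466645]
code [517.91761481 201.5890859  110.68681636] 0.6306562804834968 off plane -1.0171183472072582
265 [584. 265. 196.]
265 [588. 265.  98.]
265 [507. 265.  41.]
255 [585. 255. 188.]
255 [589. 255.  89.]
255 [506. 255.  30.]
```

```bash
cat >> h.py <<'E'
from scipy.spatial.transform import Rotation as Ro
def go(tgt,yaw=None):
    s=manip.read_state();R=Ro.from_euler("xyz",s["eef_rot"]).as_matrix()
    d=R.T@(np.array(tgt)-s["eef_pos"])/1000
    cur=np.arctan2(R[1,0],R[0,0]);tw=0 if yaw is None else (cur-yaw)
    print("shift",d.round(4),"twist",round(tw,3),"cur yaw",np.degrees(cur).round(2),"pos",s["eef_pos"].round(1),"F",s["wrist_force"].round(2),"t",s["clock"],"gap",round(s["finger_gap"],1))
E
python3 - <<'E'
from h import *
T=cv2.imread("pics/top0.png");x,y,f=292,170,8
u=cv2.resize(T[170:240,292:358],None,fx=f,fy=f,interpolation=cv2.INTER_LINEAR)
h=cv2.cvtColor(u,cv2.COLOR_BGR2HSV);m=((h[...,0]>100)&(h[...,0]<125)&(h[...,1]>140)).astype(np.uint8)
m=cv2.morphologyEx(m,cv2.MORPH_OPEN,cv2.getStructuringElement(cv2.MORPH_ELLIPSE,(39,39)))
c=max(cv2.findContours(m,0,2)[0],key=cv2.contourArea);r=cv2.minAreaRect(c);b=(cv2.boxPoints(r)+.5)/f-.5+[x,y]
W=np.array([onz("top",p,123)for p in b]);print(r[1],W.round(0).tolist(),W.mean(0))
e=[W[1]-W[0],W[2]-W[1]];e=max(e,key=np.linalg.norm);print([np.linalg.norm(W[1]-W[0]),np.linalg.norm(W[2]-W[1])],np.degrees(np.arctan2(e[1],e[0])))
go([553,-73,300],np.radians(-140))
E
```

```text
(353.1602783203125, 77.34331512451172) [[565.0, -50.0, 123.0], [580.0, -69.0, 123.0], [494.0, -135.0, 123.0], [480.0, -116.0, 123.0]] [529.86315671 -92.7390781  123.        ]
[np.float64(24.140029115408158), np.float64(108.20931304076198)] -142.59969106392907
shift [ 0.5473 -0.0946 -0.442 ] twist 2.118 cur yaw -18.67 pos [176.  520.9 205. ] F [ 0.86  0.18 -0.18] t 0.1 gap 93.7
```

Request:
{"fn": "play_rows", "kwargs": {"series": [[[0.02, -0.05, -0.016], 0.1, 0], [[0.06, -0.08, -0.048], 0.25, 0], [[0.55, -0.095, -0.442], 2.163, 0], [[0.55, -0.095, -0.442], 2.163, 0], [[0.55, -0.095, -0.442], 2.163, 0], [[0.55, -0.095, -0.442], 2.163, 0], [[0.55, -0.095, -0.442], 2.163, 0], [[0.55, -0.095, -0.442], 2.163, 0], [[0.55, -0.095, -0.442], 2.163, 0], [[0.55, -0.095, -0.442], 2.163, 0], [[0.55, -0.095, -0.442], 2.163, 0], [[0.55, -0.095, -0.442], 2.163, 0], [[0.55, -0.095, -0.442], 2.163, 0], [[0.55, -0.095, -0.442], 2.163, 0], [[0.55, -0.095, -0.442], 2.163, 0], [[0.55, -0.095, -0.442], 2.163, 0], [[0.55, -0.095, -0.442], 2.163, 0], [[0.55, -0.095, -0.442], 2.163, 0], [[0.55, -0.095, -0.442], 2.163, 0], [[0.55, -0.095, -0.442], 2.163, 0]]}}

```text
clock: 2.1
eef_pos: [555.4, -73.0, 300.7]
eef_rot: [-1.57, -0.0, -2.487]
wrist_force: [-0.1, -0.1, 0.1]
finger_gap: 94.1
```

```bash
python3 - <<'E'
from h import *
go([555.4,-73.6,92],np.radians(-142.6)); print(manip.read_state()["joints"])
E
```

```text
shift [0.0003 0.2087 0.0003] twist 0.002 cur yaw -142.5 pos [555.4 -73.  300.7] F [-0.06 -0.12  0.06] t 2.1 gap 94.1
[-1.95560204e-01  2.70467855e-01  1.33996127e+00 -9.71875601e-04
  1.53077347e+00  7.20833882e-01]
```

Request:
{"fn": "play_rows", "kwargs": {"series": [[[0, 0.04, 0], 0, 0], [[0, 0.09, 0], 0, 0], [[0, 0.14, 0], 0, 0], [[0, 0.18, 0], 0, 0.4], [[0, 0.209, 0], 0, 0.6], [[0, 0.209, 0], 0, 0.7], [[0, 0.209, 0], 0, 0.85], [[0, 0.209, 0], 0, 1], [[0, 0.209, 0], 0, 1], [[0, 0.209, 0], 0, 1], [[0, 0.209, 0], 0, 1], [[0, 0.209, 0], 0, 1]], "squeeze": 5}}

```text
clock: 3.3
eef_pos: [555.5, -73.2, 92.0]
eef_rot: [-1.57, -0.0, -2.487]
wrist_force: [-0.7, -0.2, 0.0]
finger_gap: 25.5
```

Request:
{"fn": "play_rows", "kwargs": {"series": [[[0, 0, 0], 0, 1], [[0, 0, 0], 0, 1], [[0, 0, 0], 0, 1], [[0, 0, 0], 0, 1], [[0, -0.006, 0], 0, 1], [[0, -0.012, 0], 0, 1], [[0, -0.018, 0], 0, 1], [[0, -0.024, 0], 0, 1], [[0, -0.03, 0], 0, 1], [[0, -0.036, 0], 0, 1], [[0, -0.042, 0], 0, 1], [[0, -0.048, 0], 0, 1], [[0, -0.054, 0], 0, 1], [[0, -0.06, 0], 0, 1], [[0, -0.066, 0], 0, 1], [[0, -0.072, 0], 0, 1], [[0, -0.078, 0], 0, 1], [[0, -0.078, 0], 0, 1]]}}

```text
clock: 5.1
eef_pos: [555.8, -73.2, 171.0]
eef_rot: [-1.569, 0.001, -2.487]
wrist_force: [-0.1, 0.7, -2.6]
finger_gap: 17.8
```

```bash
python3 - <<'E'
from h import *
S=shot("side","s1");T=shot("top","t1");go([555,-73,92])
r=lambda im,x,y,w,h,f:cv2.resize(im[y:y+h,x:x+w],None,fx=f,fy=f,interpolation=cv2.INTER_CUBIC)
cv2.imwrite("pics/c3.png",np.hstack([r(S,215,70,100,130,4),r(T,290,150,90,130,4)]))
E
```

```text
shift [ 0.0002  0.078  -0.0004] twist 0 cur yaw -142.5 pos [555.4 -73.1 170. ] F [ 0.35 -0.43 -3.11] t 5.2 gap 17.7
```

View pics/c3.png

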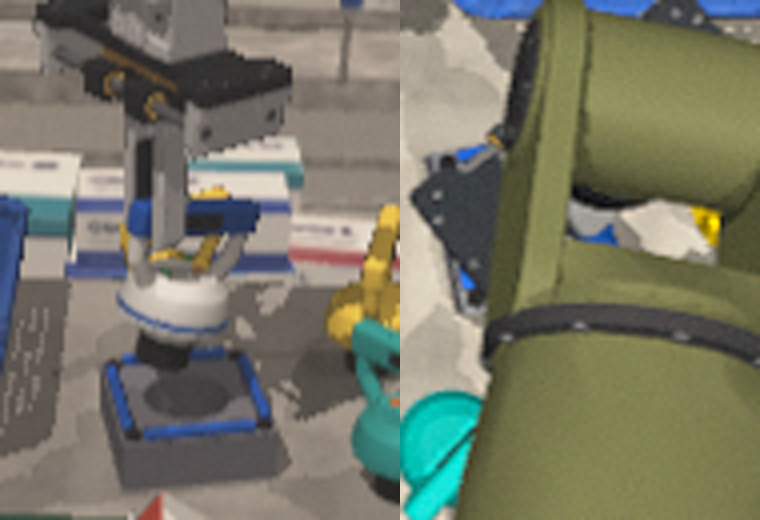

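The verifier is clear of the dock and tilted, with the collar at crop (165,350). The empty well is below it. I'm tightening the grip to lock the tilt and carrying it to a spot in front of the stand.

Request:
{"fn": "play_rows", "kwargs": {"series": [[[0, 0, 0], 0, 1], [[0, -0.02, 0], 0, 1], [[0, -0.05, -0.01], 0, 1], [[0, -0.079, -0.03], 0.05, 1], [[-0.02, -0.079, -0.06], 0.12, 1], [[-0.03, -0.079, -0.09], 0.2, 1], [[-0.04, -0.079, -0.12], 0.28, 1], [[-0.05, -0.079, -0.15], 0.36, 1], [[-0.06, -0.079, -0.18], 0.44, 1], [[-0.07, -0.079, -0.21], 0.5, 1], [[-0.08, -0.079, -0.24], 0.56, 1], [[-0.085, -0.079, -0.265], 0.61, 1], [[-0.09, -0.079, -0.277], 0.637, 1], [[-0.09, -0.079, -0.277], 0.637, 1], [[-0.09, -0.079, -0.277], 0.637, 1]], "squeeze": 60}}

```text
clock: 6.7
eef_pos: [458.2, 201.3, 248.4]
eef_rot: [-1.569, 0.0, -3.123]
wrist_force: [-0.1, 0.5, -2.5]
finger_gap: 17.2
```

```bash
python3 - <<'E'
from h import *
S=shot("side","s2");go([458,202,249],np.radians(-179))
c=S[100:250,195:345];cv2.imwrite("pics/c4.png",cv2.resize(c,None,fx=4,fy=4,interpolation=cv2.INTER_CUBIC))
E
```

```text
shift [ 0.0003 -0.0005 -0.001 ] twist 0.0 cur yaw -178.97 pos [458.3 201.  248.5] F [-0.67 -0.41 -2.74] t 6.75 gap 17.6
```

View pics/c4.png

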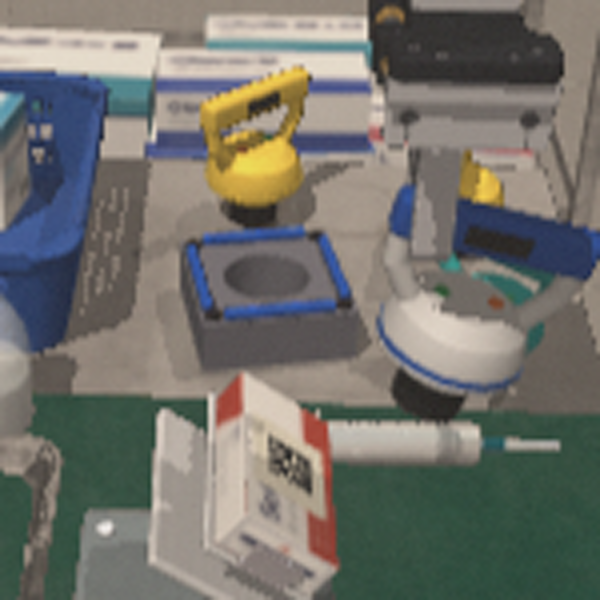

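The verifier hangs tilted over the stand with its bar along x. The bar's lower front edge runs from about (455,248) to (588,278) in the crop, and the dock is empty at (265,275). Next I compare the two tilts in the vertical planes.

```bash
python3 - <<'E'
from h import *
def ang(p,q,f,off,y):
    W=[]
    for a in(p,q):
        o,d=ray("side",np.array(a)/f+off-.4);W.append(o+d*(y-o[1])/d[1])
    v=W[0]-W[1];print(np.degrees(np.arctan2(v[2],v[0])).round(1),np.hypot(v[0],v[2]).round(1),np.round(W,0).tolist())
o4=np.array([195,100]);o2=np.array([205,190])
print("bar");ang((455,248),(588,278),4,o4,211)
ang((466,201),(598,238),4,o4,200)
print("flange line");ang((378,320),(520,388),4,o4,202)
print("carton top edge, base edge, board edge")
ang((262,190),(372,258),5,o2,263);ang((210,235),(340,300),5,o2,263);ang((140,250),(335,355),5,o2,265)
print("far edge");ang((255,17),(360,68),5,o2,141)
# automatic bar: blue mask near
S=cv2.imread("pics/s2.png");h=cv2.cvtColor(S,cv2.COLOR_BGR2HSV);m=((h[...,0]>100)&(h[...,0]<125)&(h[...,1]>140)).astype(np.uint8);m[:, :305]=0;m[:140]=0;m[175:]=0
ys,xs=np.where(m);print(xs.min(),xs.max())
lo=[(x,ys[xs==x].max()) for x in range(310,341) if (xs==x).any()];hi=[(x,ys[xs==x].min()) for x in range(312,341) if (xs==x).any()]
for l in(lo,hi):
    l=np.array(l);p=np.polyfit(l[:,0],l[:,1],1);print(p[0],np.abs(np.polyval(p,l[:,0])-l[:,1]).max());a=np.array([310,np.polyval(p,310)]);b=np.array([340,np.polyval(p,340)]);ang(a,b,1,np.array([.4,.4]),211)
E
```

```text
bar
12.9 67.2 [[446.0, 211.0, 254.0], [380.0, 211.0, 239.0]]
15.8 68.0 [[441.0, 200.0, 274.0], [376.0, 200.0, 255.0]]
flange line
27.9 85.7 [[478.0, 202.0, 206.0], [403.0, 202.0, 166.0]]
carton top edge, base edge, board edge
37.8 57.6 [[540.0, 263.0, 130.0], [494.0, 263.0, 95.0]]
32.7 64.2 [[560.0, 263.0, 106.0], [506.0, 263.0, 71.0]]
35.3 99.8 [[588.0, 265.0, 98.0], [507.0, 265.0, 41.0]]
far edge
29.5 55.7 [[545.0, 141.0, 125.0], [496.0, 141.0, 98.0]]
341 345Traceback (most recent call last):
  File "<stdin>", line 19, in <module>
IndexError: too many indices for array: array is 1-dimensional, but 2 were indexed
```

The verifier's tilt is about 14°, held there by pad friction, and the carton's is about 34°. I'll lever the rest against the well's edge with a light grip, using the fixed dock as a wrench: go over the dock, lower the collar into the well, then drive the handle towards −x.

Request:
{"fn": "play_rows", "kwargs": {"series": [[[0, -0.02, 0.02], 0, 1], [[0, -0.02, 0.06], 0, 1], [[0, -0.02, 0.1], 0, 1], [[0, -0.02, 0.14], 0, 1], [[-0.02, -0.01, 0.18], 0, 1], [[-0.045, 0, 0.22], 0, 1], [[-0.065, 0, 0.26], 0, 1], [[-0.072, 0.02, 0.285], 0, 1], [[-0.072, 0.04, 0.295], 0, 1], [[-0.072, 0.06, 0.295], 0, 1], [[-0.072, 0.08, 0.295], 0, 1], [[-0.072, 0.1, 0.295], 0, 1], [[-0.072, 0.115, 0.295], 0, 1], [[-0.072, 0.124, 0.295], 0, 1], [[-0.072, 0.124, 0.295], 0, 1]], "squeeze": 60}}

```text
clock: 8.25
eef_pos: [535.1, -93.4, 124.0]
eef_rot: [-1.57, -0.001, -3.124]
wrist_force: [-0.2, 0.5, -2.8]
finger_gap: 17.4
```

```bash
python3 - <<'E'
from h import *
go([491.6,-93,124.6],np.radians(-179))
S=shot("side","s3");h=cv2.cvtColor(S,cv2.COLOR_BGR2HSV)
E
```

```text
shift [ 0.0435 -0.0006 -0.0012] twist -0.0 cur yaw -179.0 pos [535.1 -93.4 124. ] F [-0.18  0.52 -2.78] t 8.25 gap 17.4
```

Request:
{"fn": "play_rows", "kwargs": {"series": [[[0, 0, 0], 0, 1], [[0, 0, 0], 0, 1], [[0.005, 0, 0], 0, 1], [[0.01, 0, 0], 0, 1], [[0.015, 0, 0], 0, 1], [[0.02, 0, 0], 0, 1], [[0.025, 0, 0], 0, 1], [[0.03, 0, 0], 0, 1], [[0.034, 0, 0], 0, 1], [[0.038, 0, 0], 0, 1], [[0.042, 0, 0], 0, 1], [[0.0435, 0, 0], 0, 1], [[0.0435, 0, 0], 0, 1]], "squeeze": 10}}

```text
clock: 9.6
eef_pos: [492.2, -94.2, 125.4]
eef_rot: [-1.569, 0.001, -3.124]
wrist_force: [2.2, -0.1, 5.3]
finger_gap: 17.6
```

Request:
{"fn": "play_rows", "kwargs": {"series": [[[0, 0, 0], 0, 1], [[0, 0, 0], 0, 1], [[-0.006, -0.01, 0], 0, 1], [[-0.01, -0.03, 0], 0, 1], [[-0.01, -0.06, 0], 0, 1], [[-0.01, -0.09, 0], 0, 1], [[-0.01, -0.1, 0], 0, 1], [[-0.01, -0.1, 0], 0, 1]], "squeeze": 60}}

```text
clock: 10.4
eef_pos: [502.4, -93.9, 226.1]
eef_rot: [-1.569, 0.002, -3.124]
wrist_force: [0.2, 0.8, -2.8]
finger_gap: 17.6
```

```bash
python3 - <<'E'
from h import *
go([458,202,249],np.radians(-179));S=shot("side","s4")
r=lambda im,x,y,w,h,f:cv2.resize(im[y:y+h,x:x+w],None,fx=f,fy=f,interpolation=cv2.INTER_CUBIC)
cv2.imwrite("pics/c5.png",np.hstack([r(S,225,60,95,120,4),r(S,200,185,95,120,4)]))
E
```

```text
shift [ 0.0392 -0.0236 -0.2966] twist 0.0 cur yaw -179.0 pos [502.4 -93.9 226.1] F [ 0.15  0.79 -2.82] t 10.4 gap 17.6
```

View pics/c5.png

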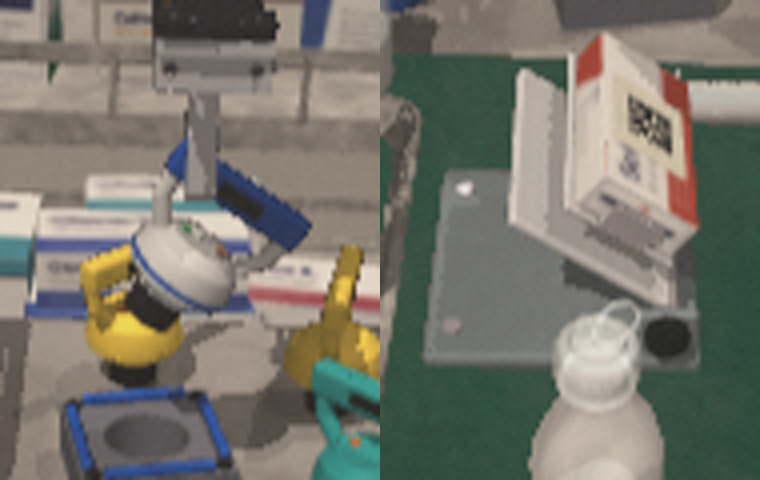

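The tilt is now clearly larger: in the left crop the bar runs from (185,145) to (308,225). The dock is undisturbed, and the carton is at the right. Measuring both with fitted edges.

```bash
python3 - <<'E'
from h import *
S=cv2.imread("pics/s4.png")
def onY(p,y):
    o,d=ray("side",p);return o+d*(y-o[1])/d[1]
def ang(p,q,y):
    v=onY(p,y)-onY(q,y);return np.degrees(np.arctan2(v[2],v[0])).round(1),np.hypot(v[0],v[2]).round(1)
h=cv2.cvtColor(S,cv2.COLOR_BGR2HSV);m=((h[...,0]>100)&(h[...,0]<125)&(h[...,1]>130)).astype(np.uint8)
m[:, :279]=0;m[:,303:]=0;m[:95]=0;m[125:]=0
for nm,fn,rg in(("lower",max,range(281,296)),("upper",min,range(283,300))):
    l=np.array([(x,fn(np.where(m[:,x])[0])) for x in rg if m[:,x].any()]);p=np.polyfit(l[:,0],l[:,1],1)
    print(nm,p[0].round(3),np.abs(np.polyval(p,l[:,0])-l[:,1]).max().round(2),ang((280,np.polyval(p,280)),(298,np.polyval(p,298)),-93+(9 if nm=="lower" else -9)))
q=lambda a,b:np.array([a/4+225-.4,b/4+60-.4])
print("bar top manual",ang(q(188,140),q(310,222),-102),"low",ang(q(216,203),q(290,252),-84))
# collar axis: collar sides
print("collar sides",ang(q(133,285),q(165,330),-93))
# carton edges by gradient: sample sub-pixel edges along normals
g=cv2.GaussianBlur(cv2.cvtColor(S,cv2.COLOR_BGR2GRAY).astype(np.float32),(0,0),.7)
def edge(a,b,y,n=30,w=2.5):
    a,b=np.array(a,float),np.array(b,float);t=(b-a)/np.linalg.norm(b-a);nn=np.array([-t[1],t[0]]);off=np.linspace(-w,w,41);P=[]
    for s in np.linspace(.1,.9,n):
        c=a+s*(b-a);X=(c+off[:,None]*nn).astype(np.float32);v=cv2.remap(g,X[:,0],X[:,1],1).ravel();d=np.abs(np.gradient(v));P.append(c+nn*off[d.argmax()])
    P=np.array(P,np.float32);vx,vy,x,yy=cv2.fitLine(P,cv2.DIST_HUBER,0,.01,.01).ravel();u=np.array([vx,vy]);c=np.array([x,yy])
    return ang(c-20*u*np.sign(u[0]),c+20*u*np.sign(u[0]),y),np.std((P-c)@[-vy,vx]).round(2)
r=lambda a,b:np.array([(a-380)/4+200-.4,b/4+185-.4])
print("board front top",edge(r(512,220),r(660,300),265));print("board front bottom",edge(r(512,225),r(660,308),265))
print("carton face edge near",edge(r(608,180),r(694,230),263));print("carton base edge",edge(r(570,208),r(665,262),263))
print("far edge",edge(r(605,35),r(688,75),141))
E
```

```text
lower 0.641 1.01 (np.float64(32.1), np.float64(56.7))
upper 0.673 0.54 (np.float64(33.4), np.float64(58.7))
bar top manual (np.float64(33.3), np.float64(98.8)) low (np.float64(33.4), np.float64(60.0))
collar sides (np.float64(56.0), np.float64(40.4))
board front top ((np.float64(37.2), np.float64(90.5)), np.float32(0.23))
board front bottom ((np.float64(36.7), np.float64(91.4)), np.float32(0.21))
carton face edge near ((np.float64(23.3), np.float64(84.2)), np.float32(1.47))
carton base edge ((np.float64(36.5), np.float64(90.4)), np.float32(0.61))
far edge ((np.float64(21.6), np.float64(93.4)), np.float32(1.14))
```

The fitted board edge gives 37° (base edge 36.5°) and the bar 33.3°, so I'll lever about 3.5° more.

Request:
{"fn": "play_rows", "kwargs": {"series": [[[0, 0.04, 0], 0, 1], [[0, 0.075, 0], 0, 1], [[0, 0.092, 0], 0, 1], [[0, 0.097, 0], 0, 1], [[0, 0.097, 0], 0, 1]], "squeeze": 10}}

```text
clock: 10.95
eef_pos: [501.3, -93.8, 126.2]
eef_rot: [-1.57, -0.003, -3.124]
wrist_force: [0.3, 0.5, -2.2]
finger_gap: 18.2
```

Request:
{"fn": "play_rows", "kwargs": {"series": [[[0.004, 0, 0], 0, 1], [[0.008, 0, 0], 0, 1], [[0.012, 0, 0], 0, 1], [[0.015, 0, 0], 0, 1], [[0.018, 0, 0], 0, 1], [[0.018, 0, 0], 0, 1]]}}

```text
clock: 11.55
eef_pos: [483.1, -94.1, 126.5]
eef_rot: [-1.57, -0.002, -3.124]
wrist_force: [0.4, -0.0, -1.2]
finger_gap: 18.2
```

Request:
{"fn": "play_rows", "kwargs": {"series": [[[0, 0, 0], 0, 1], [[0, 0, 0], 0, 1], [[-0.006, -0.01, 0], 0, 1], [[-0.01, -0.03, 0], 0, 1], [[-0.01, -0.06, 0], 0, 1], [[-0.01, -0.1, -0.02], 0, 1], [[-0.01, -0.12, -0.06], 0, 1], [[0, -0.12, -0.11], 0, 1], [[0.01, -0.12, -0.16], 0, 1], [[0.02, -0.12, -0.21], 0, 1], [[0.025, -0.12, -0.26], 0, 1], [[0.026, -0.12, -0.29], 0, 1], [[0.026, -0.12, -0.295], 0, 1], [[0.026, -0.12, -0.295], 0, 1]], "squeeze": 60}}

```text
clock: 12.95
eef_pos: [452.2, 201.2, 246.6]
eef_rot: [-1.57, -0.002, -3.122]
wrist_force: [-0.5, 0.3, -1.9]
finger_gap: 17.5
```

```bash
python3 - <<'E'
from h import *
go([458,202,249],np.radians(-179));S=shot("side","s5")
cv2.imwrite("pics/c6.png",cv2.resize(S[110:250,225:365],None,fx=4,fy=4,interpolation=cv2.INTER_CUBIC))
E
```

```text
shift [-0.0058 -0.0024 -0.0007] twist 0.002 cur yaw -178.9 pos [452.2 201.2 246.6] F [-0.49  0.34 -1.89] t 12.95 gap 17.5
```

View pics/c6.png

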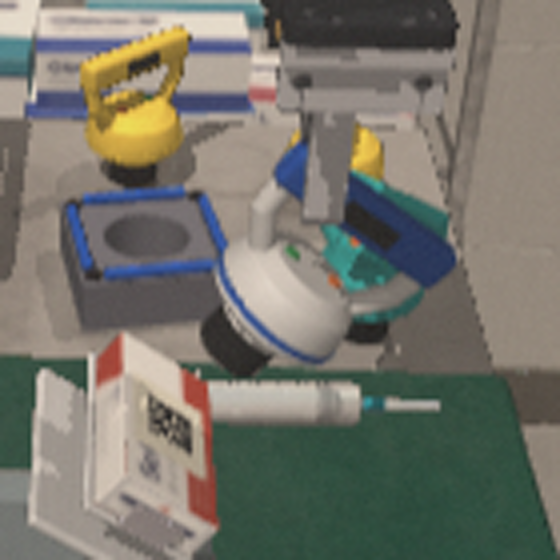

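The collar end is at crop (235,350), and the bar's right end at (450,265). The carton is in front, not yet touched. Measuring tilt and the offset of the collar.

```bash
python3 - <<'E'
from h import *
S=cv2.imread("pics/s5.png")
def onY(p,y):
    o,d=ray("side",p);return o+d*(y-o[1])/d[1]
def ang(p,q,y):
    v=onY(p,y)-onY(q,y);return np.degrees(np.arctan2(v[2],v[0])).round(1),np.hypot(v[0],v[2]).round(1)
g=cv2.GaussianBlur(S.astype(np.float32),(0,0),.6)
def edge(a,b,y,n=30,w=3):
    a,b=np.array(a,float),np.array(b,float);t=(b-a)/np.linalg.norm(b-a);nn=np.array([-t[1],t[0]]);off=np.linspace(-w,w,61);P=[]
    for s in np.linspace(.08,.92,n):
        c=a+s*(b-a);X=(c+off[:,None]*nn).astype(np.float32);v=cv2.remap(g,X[:,0],X[:,1],1).reshape(61,3);d=np.abs(np.gradient(v,axis=0)).sum(1);P.append(c+nn*off[d.argmax()])
    P=np.array(P,np.float32);vx,vy,x,yy=cv2.fitLine(P,cv2.DIST_HUBER,0,.01,.01).ravel();u=np.array([vx,vy])*np.sign(vx);c=np.array([x,yy])
    return ang(c-15*u,c+15*u,y),np.std((P-c)@[-vy,vx]).round(2)
q=lambda a,b:np.array([a/4+225-.4,b/4+110-.4])
print("bar low front",edge(q(352,226),q(436,286),210));print("bar top back",edge(q(352,172),q(452,246),192))
# predicted bar corners & collar from TCP with theta, d
s=manip.read_state();Pg=s["eef_pos"]+[0,0,19]
for th in(34,37,40):
    t=np.radians(th);X=np.array([np.cos(t),0,np.sin(t)]);Z=np.array([-np.sin(t),0,np.cos(t)]);Y=np.array([0,1,0])
    O=Pg-32*X-105*Z
    pts=[O-52*X+105*Z+9*Y+12*Z,O-52*X+105*Z+9*Y-12*Z,O-52*X+105*Z-9*Y+12*Z,O-19*X,O+19*X,O+19*Y,O-19*Y,O-38*X+34*Z,O+38*X+34*Z]
    print(th,"O",O.round(1),((proj("side",pts)-[225,110]+.4)*4).round(0).tolist())
E
```

```text
bar low front ((np.float64(37.3), np.float64(65.9)), np.float32(0.64))
bar top back ((np.float64(39.5), np.float64(65.8)), np.float32(1.15))
34 O [484.5 200.3 160.6] [[472.0, 255.0], [439.0, 288.0], [466.0, 235.0], [269.0, 367.0], [210.0, 332.0], [241.0, 372.0], [238.0, 328.0], [339.0, 341.0], [221.0, 270.0]]
37 O [490.  200.3 162.4] [[467.0, 262.0], [432.0, 293.0], [461.0, 241.0], [257.0, 365.0], [201.0, 328.0], [231.0, 369.0], [228.0, 325.0], [329.0, 342.0], [215.0, 266.0]]
40 O [495.3 200.3 164.5] [[461.0, 268.0], [425.0, 298.0], [456.0, 248.0], [246.0, 363.0], [192.0, 323.0], [220.0, 366.0], [218.0, 321.0], [318.0, 343.0], [210.0, 261.0]]
```

Tilts agree at about 37°, and the projected collar matches the picture. Approaching to about 12 mm off the code.

Request:
{"fn": "play_rows", "kwargs": {"series": [[[0.003, 0.003, -0.001], 0, 1], [[0.007, 0.006, -0.001], 0, 1], [[0.001, 0.014, -0.001], 0, 1], [[-0.005, 0.022, -0.001], 0, 1], [[-0.011, 0.03, -0.001], 0, 1], [[-0.016, 0.036, -0.001], 0, 1], [[-0.021, 0.042, -0.001], 0, 1], [[-0.021, 0.042, -0.001], 0, 1], [[-0.021, 0.042, -0.001], 0, 1]]}}

```text
clock: 13.9
eef_pos: [473.3, 201.6, 204.4]
eef_rot: [-1.57, -0.003, -3.124]
wrist_force: [-0.8, 0.9, -2.3]
finger_gap: 17.4
```

```bash
python3 - <<'E'
from h import *
go([473,202.7,204.7],np.radians(-179));S=shot("side","s6")
cv2.imwrite("pics/c7.png",cv2.resize(S[140:260,215:335],None,fx=5,fy=5,interpolation=cv2.INTER_CUBIC))
s=manip.read_state();Pg=s["eef_pos"]+[0,0,19];t=np.radians(37);X=np.array([np.cos(t),0,np.sin(t)]);Z=np.array([-np.sin(t),0,np.cos(t)]);Y=np.array([0,1,0])
O=Pg-32*X-105*Z;C=np.array([518,201.8,111]);print("O",O.round(1),"along n",(O-C)@Z,"tang",(O-C)@X,O[1]-C[1])
pts=[O,O-19*X,O+19*X,O+19*Y,O-19*Y,O+20*Z-19*X,O+20*Z+19*X,C]
print(((proj("side",pts)-[215,140]+.4)*5).round(0).tolist())
E
```

```text
shift [ 0.0002 -0.0003 -0.0011] twist 0.0 cur yaw -178.98 pos [473.3 201.6 204.4] F [-0.8   0.95 -2.28] t 13.9 gap 17.4
O [510.9 201.6 120.6] along n 11.919119349674466 tang 0.07907004463133162 -0.16337632117310363
[[282.0, 363.0], [316.0, 384.0], [247.0, 341.0], [282.0, 392.0], [281.0, 335.0], [346.0, 356.0], [277.0, 311.0], [264.0, 380.0]]
```

View pics/c7.png

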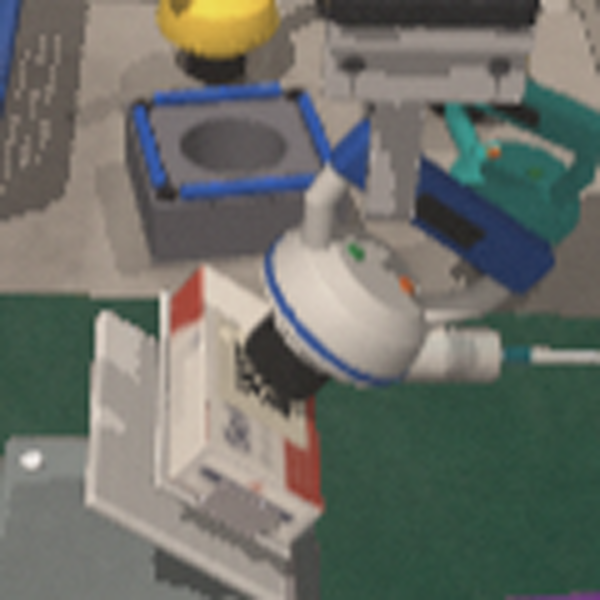

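```bash
python3 - <<'E'
from h import *
S=cv2.imread("pics/s6.png");G=cv2.resize(cv2.cvtColor(S,cv2.COLOR_BGR2GRAY)[140:260,215:335],None,fx=5,fy=5,interpolation=cv2.INTER_LINEAR)
s=manip.read_state();Pg=s["eef_pos"]+[0,0,19]
a=np.linspace(0,2*np.pi,72)
for th,d in((37,32),(37,29),(37,35),(35,32),(39,32)):
    t=np.radians(th);X=np.array([np.cos(t),0,np.sin(t)]);Z=np.array([-np.sin(t),0,np.cos(t)]);Y=np.array([0,1,0]);O=Pg-d*X-105*Z
    # circles at end and at neck (z=20)
    c=[((proj("side",O+k*Z+19*(np.cos(a)[:,None]*X+np.sin(a)[:,None]*Y))-[215,140]+.4)*5) for k in(0,20)]
    print(th,d,"end: minx",c[0][c[0][:,0].argmin()].round(0),"maxx",c[0][c[0][:,0].argmax()].round(0),"maxy",c[0][c[0][:,1].argmax()].round(0),"sum+",c[0][c[0].sum(1).argmax()].round(0),"sum-",c[0][c[0].sum(1).argmin()].round(0))
m=(G<75).astype(np.uint8);n,l,st,ce=cv2.connectedComponentsWithStats(m[290:420,220:345]);k=1+st[1:,4].argmax();print(st[k],ce[k])
M=(l==k)
for y in range(0,130,8):
    r=np.where(M[y])[0];print(y+290,(r.min()+220,r.max()+220) if len(r) else None,end=" ")
E
```

```text
37 32 end: minx [247. 341.] maxx [316. 385.] maxy [303. 399.] sum+ [313. 395.] sum- [250. 331.]
37 29 end: minx [241. 337.] maxx [311. 382.] maxy [298. 395.] sum+ [307. 392.] sum- [245. 327.]
37 35 end: minx [252. 344.] maxx [321. 389.] maxy [309. 402.] sum+ [318. 399.] sum- [256. 334.]
35 32 end: minx [254. 344.] maxx [325. 387.] maxy [312. 401.] sum+ [322. 397.] sum- [258. 334.]
39 32 end: minx [239. 337.] maxx [307. 384.] maxy [294. 397.] sum+ [303. 393.] sum- [243. 327.]
[  25   29  100  101 4624] [71.6933391  85.30557958]
290 None 298 None 306 None 314 None 322 (np.int64(265), np.int64(272)) 330 (np.int64(257), np.int64(274)) 338 (np.int64(251), np.int64(281)) 346 (np.int64(247), np.int64(285)) 354 (np.int64(246), np.int64(293)) 362 (np.int64(251), np.int64(303)) 370 (np.int64(255), np.int64(315)) 378 (np.int64(262), np.int64(331)) 386 (np.int64(270), np.int64(338)) 394 (np.int64(274), np.int64(344)) 402 (np.int64(272), np.int64(344)) 410 (np.int64(283), np.int64(344)) 418 (np.int64(311), np.int64(331))
```

Request:
{"fn": "play_rows", "kwargs": {"series": [[[-0.002, 0.0024, 0], 0, 1], [[-0.0036, 0.0048, 0], 0, 1], [[-0.0048, 0.0064, 0], 0, 1], [[-0.0054, 0.0072, 0], 0, 1], [[-0.006, 0.008, 0], 0, 1], [[-0.006, 0.008, 0], 0, 1]]}}

```text
clock: 14.55
eef_pos: [479.2, 201.7, 196.6]
eef_rot: [-1.57, -0.002, -3.124]
wrist_force: [1.0, 0.3, -3.0]
finger_gap: 17.9
```

Request:
{"fn": "play_rows", "kwargs": {"series": [[[-0.0006, 0.0008, 0], 0, 1], [[-0.0012, 0.0016, 0], 0, 1], [[-0.0012, 0.0016, 0], 0, 1]]}}

```text
clock: 14.85
eef_pos: [480.5, 201.8, 195.1]
eef_rot: [-1.57, -0.002, -3.124]
wrist_force: [-1.2, 0.8, 0.3]
finger_gap: 17.6
```

Request:
{"fn": "play_rows", "kwargs": {"series": [[[-0.0006, 0.0008, 0], 0, 1], [[-0.0012, 0.0016, 0], 0, 1], [[-0.0012, 0.0016, 0], 0, 1]]}}

```text
clock: 15.15
eef_pos: [481.7, 201.8, 193.5]
eef_rot: [-1.57, -0.002, -3.124]
wrist_force: [-1.3, -1.0, 1.5]
finger_gap: 17.6
```

```bash
python3 - <<'E'
from h import *
go([473,202.7,204.7],np.radians(-179));s=manip.read_state();print(s["moment"],s["wrist_force"])
E
```

```text
shift [ 0.0088 -0.0112 -0.001 ] twist 0.0 cur yaw -178.98 pos [481.7 201.8 193.5] F [-1.29 -1.01  1.54] t 15.15 gap 17.6
[-0.1129304   0.53012907 -0.04129007] [-1.28508877 -1.00901722  1.53751371]
```

Request:
{"fn": "play_rows", "kwargs": {"series": [[[-0.0006, 0.0008, 0], 0, 1], [[-0.0012, 0.0016, 0], 0, 1], [[-0.0013, 0.0018, 0], 0, 1], [[-0.0013, 0.0018, 0], 0, 1]]}}

```text
clock: 15.55
eef_pos: [483.1, 201.8, 191.8]
eef_rot: [-1.57, -0.002, -3.124]
wrist_force: [-3.2, -1.1, 3.8]
finger_gap: 17.6
```

```bash
python3 - <<'E'
from h import *
go([473,202.7,204.7],np.radians(-179));s=manip.read_state();print(s["moment"],s["wrist_force"])
S=shot("side","s7");s=manip.read_state();print(s["moment"],s["wrist_force"])
cv2.imwrite("pics/c8.png",cv2.resize(S[150:250,225:325],None,fx=6,fy=6,interpolation=cv2.INTER_CUBIC))
E
```

```text
shift [ 0.0101 -0.0129 -0.001 ] twist 0.0 cur yaw -178.98 pos [483.1 201.8 191.8] F [-3.23 -1.14  3.84] t 15.55 gap 17.6
[-0.15560973  0.78293167  0.05002345] [-3.23187099 -1.14257886  3.83676917]
[-0.16802658  0.82036606  0.01774143] [-3.08588043  0.37326324  3.06770217]
```

View pics/c8.png

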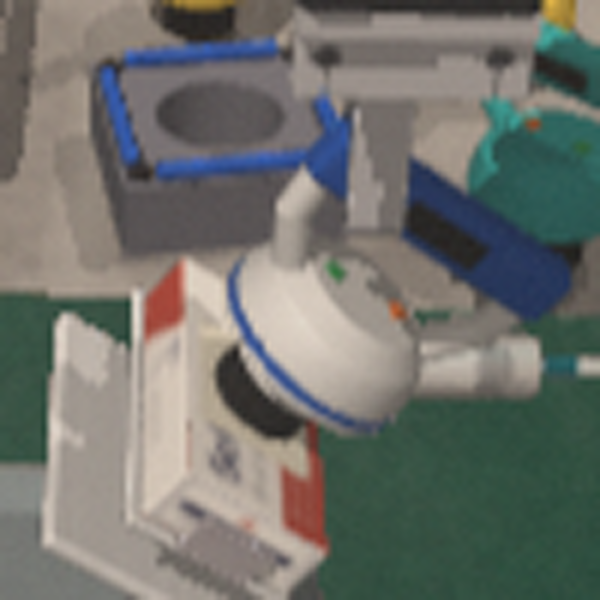

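The collar is flat on the label, covers the code and is partly sunk in, at crop (255,395). The normal force is about 6 N, which is half travel. Holding for more than two seconds.

Request:
{"fn": "play_rows", "kwargs": {"series": [[[0, 0, 0], 0, 1], [[0, 0, 0], 0, 1], [[0, 0, 0], 0, 1], [[0, 0, 0], 0, 1], [[0, 0, 0], 0, 1], [[0, 0, 0], 0, 1], [[0, 0, 0], 0, 1], [[0, 0, 0], 0, 1], [[0, 0, 0], 0, 1], [[0, 0, 0], 0, 1], [[0, 0, 0], 0, 1], [[0, 0, 0], 0, 1]]}}

```text
clock: 16.8
eef_pos: [483.1, 201.9, 191.9]
eef_rot: [-1.57, -0.002, -3.124]
wrist_force: [-2.3, -0.6, 4.3]
finger_gap: 17.6
```

```bash
python3 - <<'E'
from h import *
s=manip.read_state();f=s["wrist_force"]-[-.3,.4,-2.6];print("Fn",f@[-.602,0,.799],"Ft",f@[.799,0,.602],s["moment"])
S=cv2.imread("pics/s7.png");g=cv2.GaussianBlur(S.astype(np.float32),(0,0),.6)
def onY(p,y):
    o,d=ray("side",p);return o+d*(y-o[1])/d[1]
def edge(a,b,y,n=30,w=3):
    a,b=np.array(a,float),np.array(b,float);t=(b-a)/np.linalg.norm(b-a);nn=np.array([-t[1],t[0]]);off=np.linspace(-w,w,61);P=[]
    for k in np.linspace(.08,.92,n):
        c=a+k*(b-a);X=(c+off[:,None]*nn).astype(np.float32);v=cv2.remap(g,X[:,0],X[:,1],1).reshape(61,3);P.append(c+nn*off[np.abs(np.gradient(v,axis=0)).sum(1).argmax()])
    P=np.array(P,np.float32);vx,vy,x,yy=cv2.fitLine(P,cv2.DIST_HUBER,0,.01,.01).ravel();u=np.array([vx,vy])*np.sign(vx);c=np.array([x,yy])
    v=onY(c-15*u,y)-onY(c+15*u,y);return np.degrees(np.arctan2(v[2],v[0])).round(1),np.std((P-c)@[-vy,vx]).round(2)
q=lambda a,b:np.array([a/6+225-.4,b/6+150-.4])
print("bar low",edge(q(405,245),q(528,318),211),"bar top back",edge(q(415,160),q(560,255),193),"board",edge(q(45,540),q(180,605),265))
E
```

```text
Fn 6.736073054911556 Ft 2.5512069855719233 [-0.11554789  0.81365915 -0.03367945]
bar low (np.float64(37.2), np.float32(0.52)) bar top back (np.float64(34.8), np.float32(0.5)) board (np.float64(36.7), np.float32(0.16))
```

Request:
{"fn": "play_rows", "kwargs": {"series": [[[0, 0, 0], 0, 1], [[0, 0, 0], 0, 1], [[0, 0, 0], 0, 1], [[0, 0, 0], 0, 1], [[0, 0, 0], 0, 1], [[0, 0, 0], 0, 1], [[0, 0, 0], 0, 1], [[0, 0, 0], 0, 1], [[0, 0, 0], 0, 1], [[0, 0, 0], 0, 1], [[0, 0, 0], 0, 1], [[0, 0, 0], 0, 1], [[0, 0, 0], 0, 1]]}}

```text
clock: 18.1
eef_pos: [483.1, 201.8, 191.9]
eef_rot: [-1.57, -0.002, -3.124]
wrist_force: [-3.1, -0.4, 3.7]
finger_gap: 17.7
```

Held for about 2.5 s at 6 to 6.7 N. Bar about 36°, board 36.7°. Retreating along the normal and carrying it back over the dock.

Request:
{"fn": "play_rows", "kwargs": {"series": [[[0.003, -0.004, 0], 0, 1], [[0.009, -0.012, 0], 0, 1], [[0.018, -0.024, 0], 0, 1], [[0.027, -0.036, 0], 0, 1], [[0.031, -0.048, 0.02], 0, 1], [[0.032, -0.055, 0.06], 0, 1], [[0.031, -0.055, 0.1], 0, 1], [[0.03, -0.055, 0.14], 0, 1], [[0.02, -0.055, 0.18], 0, 1], [[0.005, -0.05, 0.22], 0, 1], [[-0.01, -0.04, 0.26], 0, 1], [[-0.015, -0.02, 0.285], 0, 1], [[-0.015, 0, 0.295], 0, 1], [[-0.015, 0.02, 0.295], 0, 1], [[-0.015, 0.04, 0.295], 0, 1], [[-0.015, 0.052, 0.295], 0, 1], [[-0.015, 0.052, 0.295], 0, 1], [[-0.015, 0.052, 0.295], 0, 1]], "squeeze": 60}}

```text
clock: 19.9
eef_pos: [503.6, -92.8, 141.2]
eef_rot: [-1.57, -0.001, -3.123]
wrist_force: [0.1, -0.4, -2.7]
finger_gap: 17.7
```

```bash
python3 - <<'E'
from h import *
go([503.2,-93.4,119.8],np.radians(-179))
for th in range(37,-1,-4):
    t=np.radians(th);print(th,np.round([490+70*np.cos(t)-71*np.sin(t),40+70*np.sin(t)+71*np.cos(t)-19],1))
t=0
E
```

```text
shift [0.0004 0.0214 0.0006] twist 0.001 cur yaw -178.96 pos [503.6 -92.8 141.2] F [ 0.09 -0.37 -2.69] t 19.9 gap 17.7
37 [503.2 119.8]
33 [510.  118.7]
29 [516.8 117. ]
25 [523.4 114.9]
21 [529.9 112.4]
17 [536.2 109.4]
13 [542.2 105.9]
9 [548.  102.1]
5 [553.5  97.8]
1 [558.8  93.2]
```

Request:
{"fn": "play_rows", "kwargs": {"series": [[[0, 0.006, 0.0005], 0, 1], [[0, 0.012, 0.0005], 0, 1], [[0, 0.017, 0.0005], 0, 1], [[0, 0.0205, 0.0005], 0, 1], [[0, 0.0215, 0.0005], 0, 1], [[0, 0.0215, 0.0005], 0, 1]], "squeeze": 8}}

```text
clock: 20.5
eef_pos: [503.7, -93.3, 119.9]
eef_rot: [-1.57, -0.0, -3.123]
wrist_force: [0.6, 1.1, 0.4]
finger_gap: 18.1
```

Request:
{"fn": "play_rows", "kwargs": {"series": [[[-0.0035, 0.001, 0], 0, 1], [[-0.007, 0.002, 0], 0, 1], [[-0.0105, 0.003, 0], 0, 1], [[-0.014, 0.004, 0], 0, 1], [[-0.0175, 0.005, 0], 0, 1], [[-0.0205, 0.0062, 0], 0, 1], [[-0.0205, 0.0062, 0], 0, 1]]}}

```text
clock: 21.2
eef_pos: [524.8, -93.0, 113.6]
eef_rot: [-1.569, 0.0, -3.123]
wrist_force: [2.5, 1.2, 4.4]
finger_gap: 18.1
```

```bash
python3 - <<'E'
from h import *
go([523.4,-93.4,114.9],np.radians(-179));S=shot("side","s8")
cv2.imwrite("pics/c9.png",cv2.resize(S[90:210,220:340],None,fx=5,fy=5,interpolation=cv2.INTER_CUBIC))
E
```

```text
shift [ 0.0014 -0.0013  0.0004] twist 0.001 cur yaw -178.96 pos [524.8 -93.  113.6] F [2.51 1.23 4.42] t 21.2 gap 18.1
```

View pics/c9.png

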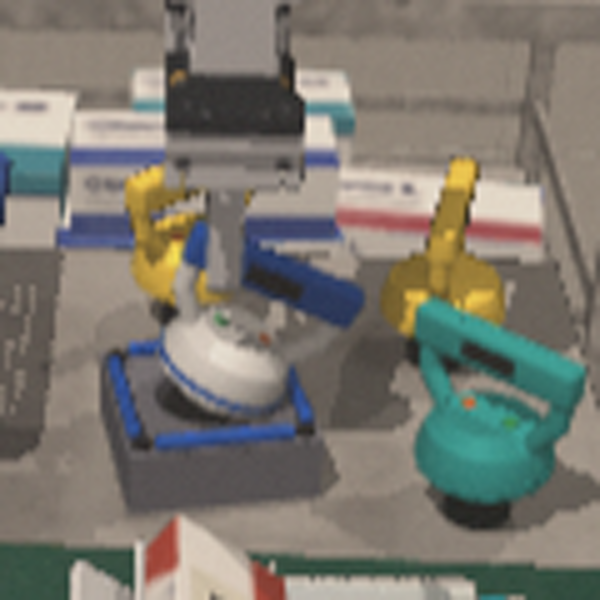

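The verifier is righting itself as planned: its flange is inside the rims with the low edge on the right, and the tilt is about 22°. Continuing the arc.

Request:
{"fn": "play_rows", "kwargs": {"series": [[[-0.0025, 0.0008, 0], 0, 1], [[-0.005, 0.0017, 0], 0, 1], [[-0.0082, 0.003, 0], 0, 1], [[-0.0114, 0.0045, 0], 0, 1], [[-0.0144, 0.0062, 0], 0, 1], [[-0.0174, 0.008, 0], 0, 1], [[-0.0174, 0.008, 0], 0, 1]], "squeeze": 6}}

```text
clock: 21.95
eef_pos: [542.3, -92.6, 105.3]
eef_rot: [-1.57, 0.0, -3.123]
wrist_force: [1.2, 0.3, -1.1]
finger_gap: 18.2
```

Request:
{"fn": "play_rows", "kwargs": {"series": [[[-0.003, 0.0018, 0], 0, 1], [[-0.006, 0.0038, 0], 0, 1], [[-0.0087, 0.0058, 0], 0, 1], [[-0.0113, 0.0081, 0], 0, 1], [[-0.014, 0.0104, 0], 0, 1], [[-0.0166, 0.0127, 0], 0, 1], [[-0.0176, 0.014, 0], 0, 1], [[-0.0176, 0.014, 0], 0, 1]]}}

```text
clock: 22.75
eef_pos: [560.3, -92.3, 91.6]
eef_rot: [-1.569, 0.001, -3.123]
wrist_force: [-0.6, 0.7, 4.5]
finger_gap: 18.2
```

```bash
python3 - <<'E'
from h import *
go([560,-93.4,92],np.radians(-179));S=shot("side","s9")
h=cv2.cvtColor(S,cv2.COLOR_BGR2HSV);g=cv2.GaussianBlur(S.astype(np.float32),(0,0),.6)
cv2.imwrite("pics/c10.png",cv2.resize(S[90:210,220:340],None,fx=5,fy=5,interpolation=cv2.INTER_CUBIC))
E
```

```text
shift [ 0.0003 -0.0004  0.0011] twist 0.001 cur yaw -178.95 pos [560.3 -92.3  91.6] F [-0.64  0.73  4.52] t 22.75 gap 18.2
```

View pics/c10.png

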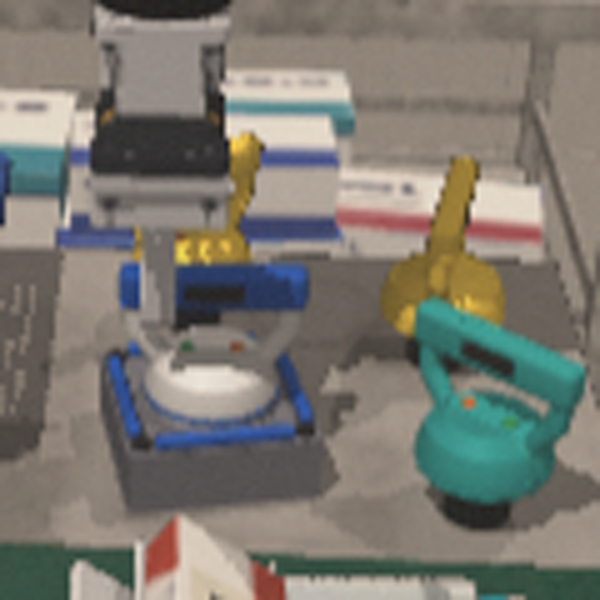

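It stands upright and seated in the dock, with the bar level at crop (215,288). Releasing and rising straight up.

Request:
{"fn": "play_rows", "kwargs": {"series": [[[0, 0, 0], 0, 0.7], [[0, 0, 0], 0, 0.5], [[0, 0, 0], 0, 0.2], [[0, 0, 0], 0, 0], [[0, 0, 0], 0, 0], [[0, 0, 0], 0, 0], [[0, 0, 0], 0, 0], [[0, -0.02, 0], 0, 0], [[0, -0.06, 0], 0, 0], [[0, -0.1, 0], 0, 0], [[0, -0.15, 0], 0, 0], [[0, -0.19, 0], 0, 0], [[0, -0.2, 0], 0, 0], [[0.05, -0.2, -0.05], 0, 0], [[0.1, -0.2, -0.1], 0, 0], [[0.13, -0.2, -0.13], 0, 0], [[0.15, -0.2, -0.15], 0, 0], [[0.15, -0.2, -0.15], 0, 0], [[0.15, -0.2, -0.15], 0, 0]]}}

```text
clock: 24.7
eef_pos: [406.7, 56.0, 291.3]
eef_rot: [-1.569, 0.001, -3.121]
wrist_force: [-0.2, -0.1, -0.9]
finger_gap: 94.0
```

```bash
python3 - <<'E'
from h import *
go([560,-93.4,92],np.radians(-179));S=shot("side","s10");T=shot("top","t10")
S0=cv2.imread("pics/side0.png");T0=cv2.imread("pics/top0.png")
for a,b,n in((S0,S,"side"),(T0,T,"top")):
    m=(cv2.absdiff(a,b).max(2)>60).astype(np.uint8);k,l,st,c=cv2.connectedComponentsWithStats(m);print(n,[st[i].tolist() for i in range(1,k) if st[i,4]>15])
r=lambda im,x,y,w,h,f:cv2.resize(im[y:y+h,x:x+w],None,fx=f,fy=f,interpolation=cv2.INTER_CUBIC)
cv2.imwrite("pics/c11.png",np.hstack([r(S,205,100,130,170,3),r(T,170,150,130,170,3)]))
E
```

```text
shift [-0.1499  0.1997  0.1522] twist 0.003 cur yaw -178.83 pos [406.7  56.  291.3] F [-0.15 -0.06 -0.89] t 24.7 gap 94.0
side [[314, 0, 41, 23, 778], [307, 31, 26, 42, 491], [332, 51, 12, 15, 96], [341, 51, 13, 13, 89], [315, 79, 11, 23, 166], [452, 90, 16, 8, 55], [428, 97, 19, 55, 443], [263, 138, 16, 5, 43], [244, 142, 16, 9, 65], [266, 143, 16, 10, 79], [251, 158, 14, 8, 42], [501, 167, 11, 45, 333], [421, 173, 7, 6, 19], [468, 235, 44, 13, 298]]
top [[313, 186, 31, 36, 450], [345, 226, 10, 9, 58], [332, 228, 12, 10, 81], [242, 244, 135, 100, 5205], [237, 246, 13, 3, 16], [245, 343, 93, 41, 2125], [0, 352, 81, 32, 1132], [303, 382, 9, 2, 16]]
```

```bash
python3 - <<'E'
from h import *
S=cv2.imread("pics/s10.png");h=cv2.cvtColor(S,cv2.COLOR_BGR2HSV);m=((h[...,0]>100)&(h[...,0]<125)&(h[...,1]>130)).astype(np.uint8)[138:157,240:285]
ys,xs=np.where(m);print("bar px",xs.min()+240,xs.max()+240,ys.min()+138,ys.max()+138,"slope",np.polyfit(xs,ys,1)[0])
O=np.array([528,-92.5,6.]);print(proj("side",[O+[-52,9,117],O+[52,9,117],O+[-52,9,93],O+[52,9,93]]).round(0).tolist())
manip.sign_off()
E
```

```text
bar px 244 281 143 151 slope 0.014588458580136587
[[282.0, 145.0], [244.0, 144.0], [282.0, 153.0], [244.0, 152.0]]
the job is handed in; nothing more can be done
```

I lifted the verifier by its handle, pressed its collar onto the code for about 2.5 s, stood it back in its dock, let go and handed the job in at about 25 s.

- **Tilt:** the tool can only turn about the vertical. I gripped the handle off-centre, levered the verifier in the grip against the well's edge, then locked it with a 60 N grip. The steepest force reading I saw while levering was about 8 N upward on the handle.
- **Pressing:** the readings gave about 6 to 6.7 N along the code's normal, close to half sunk. The handle bar measured 35–37° and the board 36.7°. From the calibration, the collar was within about 1–2 mm of the code's centre.
- **Putting it back:** I righted the verifier on the dock top with a light grip and released it.

**Last checks:**
- The handle bar lies level within 2 px of where it would be if seated upright.
- The before/after pictures differ only at the verifier, whose yaw changed, and where the arm and its shadow are. The stand, carton, syringe and bottles look unmoved.

**Checks that disagreed or were missing:**
- My first tilt estimates for the carton ranged from 29° to 38°. I trusted the fitted board edge.
- I could not check squareness from the wrist moment, because its reference point is unknown.
- The last picture was refused by the 12-picture limit, so the final check was by numbers only.

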